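# Snap the yerba canister's lid shut all the way round

## Task

The lid of the yellow yerba canister has been set on, but the four sections of its rim, one on each side, still stand up: press down on each with the fingertips until it clicks and lies flush with the lid. Press only: leave the canister standing where it is, without lifting, tipping or shoving it, keep its flip top shut, and leave the mate cup, the bombilla pot and the switches alone.

Things in the scene. Friction and masses are not known exactly. Their poses are not given: they have to be found in the camera images.
- canister: square yellow plastic tub, 140 mm wide, with light grey lid 156 mm wide; loose, 0.7 to 1 kg. Origin: centre of its underside, z up; at yaw 0 its own -x side (thumb lip of the flip top) faces the robot. Flat lid top 118 mm above the origin; in its middle the flip top, 56 x 50 mm, 9 mm high. Lid corners are solid and seated; between them, one on each side, lie the four snap sections of the rim
- press_front (a point): point on the top face of the rim section on the canister's own -x side, 70 mm from the canister's axis when shut; moves with it. Each section: strip 96 mm long, 24 mm wide, short skirt at its outer edge, joined to the lid by a crease 54 mm from the axis. Unsnapped, its outer edge (78 mm out) stands about 8 mm above the lid; shut, its top is level with the lid, 118 mm above the origin
- press_right (a point): the same point on the section on the canister's own -y side
- press_back (a point): the same point on the section on the canister's own +x side
- press_left (a point): the same point on the section on the canister's own +y side
- rim_front (a joint): angle of the front section, rad: 0 to 0.04 standing up as found, 0.35 snapped shut and level with the lid. Pressed straight down it takes at most about 7 N at the outer edge, 11 N at the press point; past about two thirds of the way it snaps home by itself and stays; let go earlier it springs back up. Then the finger meets the rigid lid
- rim_right (a joint): the same for the right section
- rim_back (a joint): the same for the back section
- rim_left (a joint): the same for the left section
- flip_top (a joint): angle of the flip top, rad: 0 shut, grows as it opens; it stays shut by friction
- mate_cup: glass mate cup in a steel sleeve, 79 mm across, 92 mm high, loose; origin at the centre of its underside
- bombilla_pot: white ceramic pot, 84 mm across, 98 mm high, with two steel bombillas standing in it up to 195 mm high and leaning out to 55 mm from its axis; loose; origin at the centre of its underside
- switch_panel: fixed white switch box on the ledge, 74 x 124 mm, 48 mm high over its two rockers; origin at the centre of its underside
- fan_rocker (a joint): extractor fan rocker on the switch panel, rad: 0 as found, 0.32 switched over
- light_rocker (a joint): hood light rocker on the switch panel, rad: 0 as found, 0.32 switched over
Things that resemble listed ones, but are neither listed nor needed, are in the scene too. What is meant by the switch_panel is not black or red, and is the smaller of those in its own colour.

How it is judged (in metres and radians):
At the end, for the whole second after the job is handed in: all four rim sections are snapped shut (each joint above 0.31 of 0.35 rad, i.e. level with the lid within 1 mm); the canister stands upright, at rest and within 30 mm of where it was; its flip top is shut; cup and pot stand within 15 mm of where they were; both rockers are as found (value of joint each of rim_front, rim_right, rim_back, rim_left above 0.31 rad and distance of canister from where it was at the start of the episode below 0.03 m and angle between canister's own z axis and vertical below 0.03 rad and linear speed of canister below 0.01 m/s and value of joint each of flip_top, fan_rocker, light_rocker below 0.1 rad and distance of each of mate_cup, bombilla_pot from where it was at the start of the episode below 0.015 m and angle between each of mate_cup, bombilla_pot's own z axis and vertical below 0.1 rad); the robot touches nothing.
It fails at once if the canister is lifted (over 10 mm) or tipped (over 0.15 rad) (height (world z) of canister above 0.01 m or angle between canister's own z axis and vertical above 0.15 rad).
It fails at once if the canister is shoved more than 30 mm from its place (distance of canister from where it was at the start of the episode above 0.03 m).
It fails at once if the flip top is opened (value of joint flip_top above 0.25 rad).
It fails at once if the mate cup or the bombilla pot is lifted, shoved or tipped (distance of any of mate_cup, bombilla_pot from where it was at the start of the episode above 0.015 m or angle between any of mate_cup, bombilla_pot's own z axis and vertical above 0.15 rad).
It fails at once if a switch is operated (value of joint any of fan_rocker, light_rocker above 0.15 rad).
It also fails if it takes over 45 s, if anything falls off the work surface, if the arm or the gripper's body presses on something with over 40 N, if the wrist force passes 120 N, or if a joint passes its speed limit or range.

## Robot

A 6-joint arm with a two-finger parallel gripper is mounted at the origin on the work surface. World frame = base frame: x ahead of the robot, y to its left, z up, the work surface at z = 0. Lengths are in m, angles in degrees, forces in N, time in s.
With the tool pointing down it reaches from about 0.35 to 0.8 m from the base axis. Payload 7.3 kg.
Tool frame: the origin (TCP) lies on the centre line of the jaws, within the pads' length; the fingertips stand 22 mm ahead of it and the grasp point (between the pads) lies 3 mm ahead of it (tip_reach is the distance from the TCP to the fingertips, in m); z points along the fingers, y is the direction in which the jaws open and shut (so a half turn about z gives the same grasp; the last joint's range is limited). The gripper opens to 85 mm and grips with 20 to 120 N. Pads are 22 mm wide; open, the fingers measure 114 mm over their backs; the gripper's body (76 mm by 85 mm) begins 54 mm behind the grasp point. The pads swing forward as they close: fully open they stand 13 mm farther back than shut.
Start: joints at [55.749, 19.595, 87.324, -0, 73.075, -8.365], TCP at [0.229, 0.472, 0.253] pointing down, gripper open.
Joint ranges: [-145.02, 145.02], [-44.19, 115.74], [2.07, 154.8], [-57.11, 237.11], [16.16, 152.29], [-177.93, 177.93]. Speed limits (degrees/s): [147.25, 147.25, 180, 180, 180, 180].

## Interface

Orientations are given as a 3x3 rotation matrix whose columns are the frame's x, y, z axes.
In Python, from rig import reach, move_straight, set_joints, gripper_to, pause, ik, observe, camera, MotionError, sign_off, tip_reach gives the robot as it stands. Calls block until the motion is done:
- reach(position, orientation): joint-space move of the TCP to a pose.
- move_straight(position, feed=0.15, rotation=None, threshold=None): straight line of the TCP; rotation=None keeps the orientation; feed is the mean speed in m/s. With threshold (N) it stops when the force on the tool has changed by that much, and returns True; else False.
- set_joints(angles): joint-space move.
- gripper_to(opening, f_grip=None): finger opening in m; f_grip is the grip in N (None keeps the last); returns when the fingers have stopped.
- pause(seconds).
- ik(position, orientation): joint angles nearest the present ones, or None.
- observe(): the state.
- camera(name): name is "scene" or "top"; returns a dict with "color" (480x640x3 uint8, red, green, blue), "fx", "fy", "cx", "cy" (pixels), "R" (3x3) and "t" (3): a world point X has camera coordinates R X + t. Camera axes: x right, y down, z forward; pixel columns grow to the right and rows downward; lengths in m; the calibration is good to about 2 mm. A picture is of the moment at which its call begins. There is no depth.
A pose or a line that the arm cannot do raises MotionError and nothing moves.
- sign_off(): hands the job in, once; it reports no verdict.
The state is a dict: "time_s": time; "q": joint angles; "joint_vel": joint speeds; "effort": joint torques, N m; "ee_pos": TCP position; "eef_rot": TCP orientation; "wrist_force": force on the tool from outside, world axes, zero at the start; "wrist_torque": the same for the moment, N m; "grip_width": finger opening in m.
Only numpy, scipy, OpenCV 4.12 (cv2) and the standard library are available. Lean on these libraries where they do the work, as an engineer would, in place of code of your own. Each camera call takes 0.05 s, during which the arm holds its last target.

## Working session

There is one attempt and no reset: what is moved stays moved. The work goes in short steps, each a Python script; the robot and the scene stay as the last script left them, time stands still between calls to the robot, and variables do not carry over. Pictures are saved under pics/ and viewed, and the job is handed in when it is done.

```bash
mkdir -p pics; ls; python3 - <<'E'
from rig import *
import cv2,numpy as np,json
for n in("scene","top"):
    c=camera(n); cv2.imwrite(f"pics/{n}0.png",c["color"][:,:,::-1])
    print(n,c["fx"],c["fy"],c["cx"],c["cy"],np.round(c["R"],4).tolist(),np.round(c["t"],4).tolist())
s=observe();print(s["time_s"],s["wrist_force"],s["grip_width"],tip_reach,np.round(s["eef_rot"],3).tolist())
E
```

```text
pics
scene 620.9289523558148 620.9289523558148 323.19739365281924 239.19429359139224 [[0.4725, 0.8813, 0.0014], [0.4784, -0.2552, -0.8403], [-0.7402, 0.3977, -0.5422]] [-0.3803, -0.1886, 2.0617]
top 598.1334257548253 598.1334257548253 326.1722505067062 242.8226528704359 [[-0.0151, -0.9998, 0.0135], [-0.9987, 0.0144, -0.0486], [0.0484, -0.0142, -0.9987]] [0.0782, 0.633, 1.7101]
0.1 [ 0.64075079 -0.21759966 -0.2623878 ] 0.08538008282701058 0.022 [[-0.9, 0.437, -0.001], [0.437, 0.9, -0.001], [0.0, -0.001, -1.0]]
```

View pics/scene0.png

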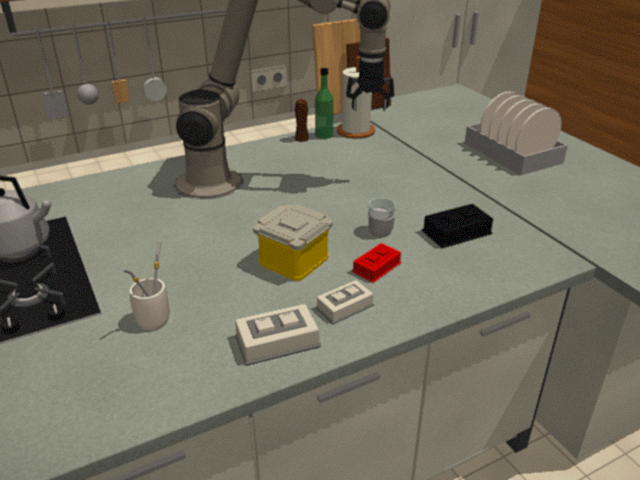

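View pics/top0.png

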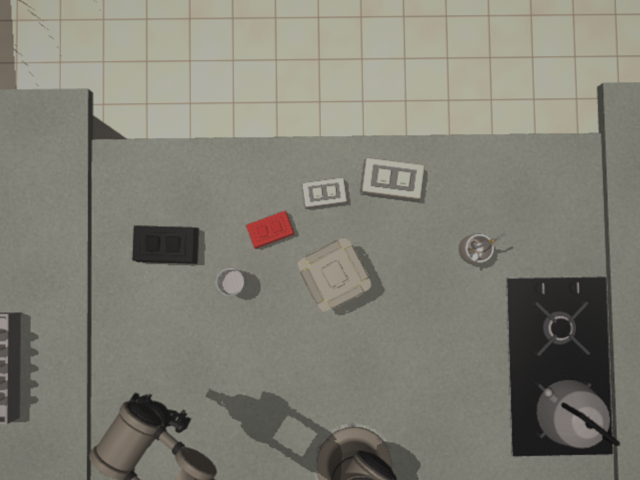

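The scene view shows one yellow tub with a grey lid at about (293,240), and the top view shows its lid at (335,274). The lookalikes are all switch boxes: a small white one (325,193), a larger white one (393,179), a red one (270,229) and a black one (166,244). The small white box is the switch_panel. The cup is at (232,282) and the pot at (477,249). Next I'll take close crops of the lid.

```bash
python3 - <<'E'
import cv2,numpy as np
a=cv2.imread("pics/scene0.png")[195:285,240:345]
b=cv2.imread("pics/top0.png")[225:325,285:390]
a=cv2.resize(a,None,fx=3.8,fy=3.8,interpolation=cv2.INTER_CUBIC);b=cv2.resize(b,None,fx=3.8,fy=3.8,interpolation=cv2.INTER_CUBIC)
o=np.zeros((400,800,3),np.uint8);o[:a.shape[0],:399]=a[:400,:399];o[:380,400:799]=b[:380,:399]
cv2.imwrite("pics/crop0.png",o)
E
```

```text
(no output)
```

View pics/crop0.png

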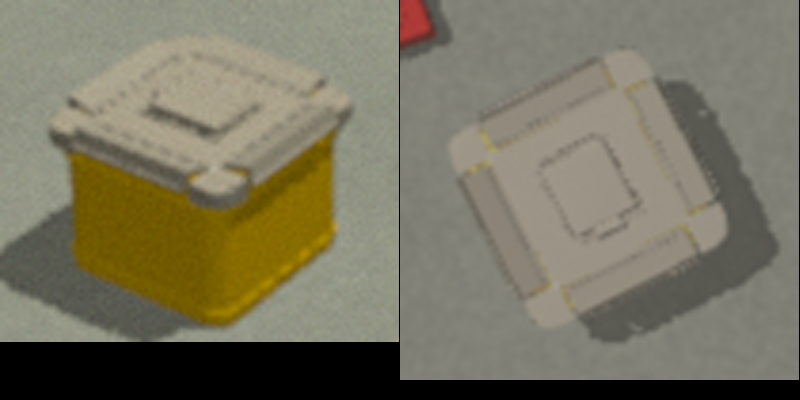

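```bash
cat > h.py <<'E'
from rig import *
import cv2,numpy as np
from scipy.optimize import least_squares
def proj(c,X):
    X=np.atleast_2d(X); p=X@np.array(c["R"]).T+np.array(c["t"]); return np.c_[c["fx"]*p[:,0]/p[:,2]+c["cx"],c["fy"]*p[:,1]/p[:,2]+c["cy"]]
def ray(c,u,z):
    R=np.array(c["R"]);o=-R.T@np.array(c["t"]);d=R.T@np.array([(u[0]-c["cx"])/c["fx"],(u[1]-c["cy"])/c["fy"],1]);return o+d*(z-o[2])/d[2]
def tri(cs,us):
    A=[];b=[]
    for c,u in zip(cs,us):
        R=np.array(c["R"]);o=-R.T@np.array(c["t"]);d=R.T@np.array([(u[0]-c["cx"])/c["fx"],(u[1]-c["cy"])/c["fy"],1]);d/=np.linalg.norm(d)
        P=np.eye(3)-np.outer(d,d);A.append(P);b.append(P@o)
    return np.linalg.lstsq(np.vstack(A),np.hstack(b),rcond=None)[0]
E
python3 - <<'E'
from h import *
t=camera("top");s=camera("scene")
im=t["color"].astype(int); m=((im[...,0]-im[...,2])>8).astype(np.uint8); w=np.zeros_like(m);w[225:325,285:390]=m[225:325,285:390]
w=cv2.morphologyEx(w,cv2.MORPH_OPEN,np.ones((3,3),np.uint8));cv2.imwrite("pics/m.png",w*255)
cnt=max(cv2.findContours(w,0,1)[0],key=cv2.contourArea);r=cv2.minAreaRect(cnt);print(r)
for z in(.118,.122):
    P=np.array([ray(t,u,z) for u in cv2.boxPoints(r)]);e=P[1]-P[0];f=P[2]-P[1]
    print(z,P.mean(0),np.hypot(*e[:2]),np.hypot(*f[:2]),np.degrees(np.arctan2(e[1],e[0]))%90,np.degrees(np.arctan2(f[1],f[0]))%90)
# triangulate flip-top corners: crops (x/3.8+off)
# scene crop: flip top upper face corners; top crop
sc=[(150,103),(212,128),(255,100)]; 
# ground distance: other objects
for n,u,z in(("cup",(232,281),.092),("pot",(479,249),.098),("panel",(325,192),.048),("red",(270,229),.03)):print(n,ray(t,u,z))
E
```

```text
((337.0, 274.5), (99.0, 104.0), 90.0)
0.118 [0.54342552 0.04211442 0.118     ] 0.2825415862396758 0.26773586221759094 89.19677485299142 88.84332644528789
0.122 [0.54344333 0.04224077 0.122     ] 0.28184378728919496 0.2670746292778741 89.19677485299142 88.84332644528789
cup [0.52933715 0.32956119 0.092     ]
pot [ 0.6069678  -0.35044544  0.098     ]
panel [0.77702306 0.07043889 0.048     ]
red [0.67521734 0.22898236 0.03      ]
```

```bash
python3 - <<'E'
from h import *
t=camera("top");s=camera("scene")
im=t["color"].astype(int)
d=im[...,0]-im[...,1]
roi=d[225:325,285:390]
print(np.percentile(roi,[5,25,50,75,95]))
th,w0=cv2.threshold(np.clip(roi+40,0,255).astype(np.uint8),0,1,cv2.THRESH_OTSU);print(th-40)
w0[:25,:15]=0
w=np.zeros((480,640),np.uint8);w[225:325,285:390]=w0
w=cv2.morphologyEx(w,cv2.MORPH_CLOSE,np.ones((3,3),np.uint8));w=cv2.morphologyEx(w,cv2.MORPH_OPEN,np.ones((3,3),np.uint8));
cnt=max(cv2.findContours(w,0,1)[0],key=cv2.contourArea);r=cv2.minAreaRect(cnt);print(r,cv2.boxPoints(r))
for z in(.118,.122):
    P=np.array([ray(t,u,z) for u in cv2.boxPoints(r)]);e=P[1]-P[0];f=P[2]-P[1]
    print(z,P.mean(0),np.hypot(*e[:2]),np.hypot(*f[:2]),np.degrees(np.arctan2(e[1],e[0]))%90,np.degrees(np.arctan2(f[1],f[0]))%90)
def ov(c,img,cx,cy,yaw,name,x0,x1,y0,y1,k=5):
    a=cv2.resize(img[y0:y1,x0:x1,::-1],None,fx=k,fy=k,interpolation=cv2.INTER_CUBIC)
    R=np.array([[np.cos(yaw),-np.sin(yaw)],[np.sin(yaw),np.cos(yaw)]])
    for hx,hy,z,col in((.078,.078,.118,(0,0,255)),(.054,.054,.118,(0,255,0)),(.028,.025,.127,(255,0,0)),(.070,.070,0,(255,255,0))):
        q=np.array([[hx,hy],[hx,-hy],[-hx,-hy],[-hx,hy]])@R.T+[cx,cy]
        p=(proj(c,np.c_[q,np.full(4,z)])-[x0-.5,y0-.5])*k
        cv2.polylines(a,[p.astype(int)],True,col,1)
    return a
import sys
P=np.array([ray(t,u,.118) for u in cv2.boxPoints(r)]);e=P[1]-P[0]
yaw=np.arctan2(e[1],e[0])%(np.pi/2);c=P.mean(0)
o=np.zeros((500,800,3),np.uint8)
a=ov(t,t["color"],c[0],c[1],yaw,"",290,385,225,325,4);b=ov(s,s["color"],c[0],c[1],yaw,"",245,345,198,290,4)
o[:a.shape[0],:a.shape[1]]=a;o[:b.shape[0],400:400+b.shape[1]]=b
cv2.imwrite("pics/ov0.png",o)
E
```

```text
[-1.  0.  1.  7.  8.]
52.0Traceback (most recent call last):
  File "<stdin>", line 11, in <module>
ValueError: max() iterable argument is empty
```

```bash
cat >> h.py <<'E'
def ov(c,img,cx,cy,yaw,x0,x1,y0,y1,k=4):
    a=cv2.resize(np.ascontiguousarray(img[y0:y1,x0:x1,::-1]),None,fx=k,fy=k,interpolation=cv2.INTER_CUBIC)
    R=np.array([[np.cos(yaw),-np.sin(yaw)],[np.sin(yaw),np.cos(yaw)]])
    for hx,hy,z,col in((.078,.078,.118,(0,0,255)),(.054,.054,.118,(0,255,0)),(.028,.025,.127,(255,0,0)),(.070,.070,0,(255,255,0))):
        q=np.array([[hx,hy],[hx,-hy],[-hx,-hy],[-hx,hy]])@R.T+[cx,cy]
        p=(proj(c,np.c_[q,np.full(4,z)])-[x0-.5,y0-.5])*k
        cv2.polylines(a,[p.astype(int)],True,col,1)
    return a
def pair(t,s,cx,cy,yaw,name):
    o=np.zeros((420,800,3),np.uint8)
    a=ov(t,t["color"],cx,cy,yaw,290,385,225,325);b=ov(s,s["color"],cx,cy,yaw,245,345,198,290)
    o[:a.shape[0],:a.shape[1]]=a;o[:b.shape[0],400:400+b.shape[1]]=b
    cv2.imwrite(name,o)
E
python3 - <<'E'
from h import *
t=camera("top");s=camera("scene")
im=t["color"].astype(int)
d=cv2.GaussianBlur((im[...,0]-im[...,1]).astype(np.float32),(3,3),0)
w=np.zeros((480,640),np.uint8);w[225:325,285:390]=(d>3.5)[225:325,285:390];w[225:250,285:305]=0
w=cv2.morphologyEx(w,cv2.MORPH_OPEN,np.ones((3,3),np.uint8))
cnt=max(cv2.findContours(w,0,1)[0],key=cv2.contourArea);r=cv2.minAreaRect(cnt);print(r)
for z in(.118,.122):
    P=np.array([ray(t,u,z) for u in cv2.boxPoints(r)]);e=P[1]-P[0];f=P[2]-P[1]
    print(z,P.mean(0),np.hypot(*e[:2]),np.hypot(*f[:2]),np.degrees(np.arctan2(e[1],e[0]))%90,np.degrees(np.arctan2(f[1],f[0]))%90)
P=np.array([ray(t,u,.118) for u in cv2.boxPoints(r)]);e=P[1]-P[0]
pair(t,s,*P.mean(0)[:2],np.arctan2(e[1],e[0])%(np.pi/2),"pics/ov0.png")
E
```

```text
((333.9999694824219, 274.0000305175781), (60.821041107177734, 59.92662048339844), 63.43495178222656)
0.118 [0.5445642  0.05032664 0.118     ] 0.16243070645910804 0.1645829864780197 25.75306686868555 25.600982258879526
0.122 [0.5445792  0.05043271 0.122     ] 0.16202954789692423 0.1641765123842062 25.753066868685508 25.600982258879554
```

View pics/ov0.png

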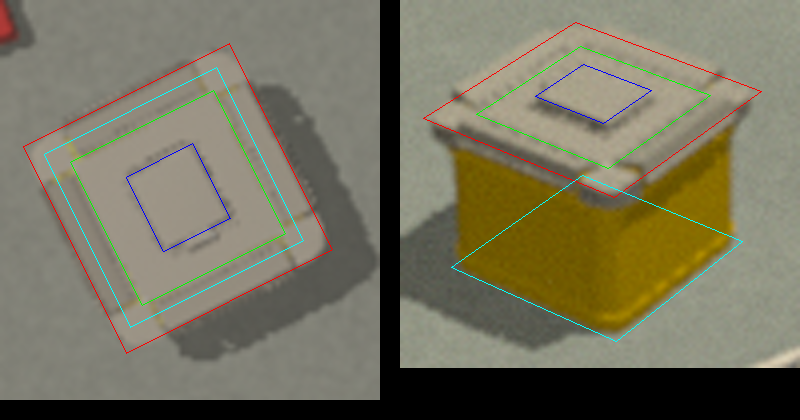

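The overlay agrees with the lid, flip top and base edges in both views to about 1 px (~3 mm). I'll triangulate the flip-top corners to check height, then plan the presses.

```bash
python3 - <<'E'
from h import *
t=camera("top");s=camera("scene")
T=lambda x,y:((x-400)/3.8+285-.37,y/3.8+225-.37);S=lambda x,y:(x/3.8+240-.37,y/3.8+195-.37)
Q=[tri([t,s],[T(*a),S(*b)]) for a,b in(((600,133),(212,124)),((540,165),(255,98)),((640,205),(152,97)))]
print(np.round(Q,4), (Q[1]+Q[2])/2)
c=np.array([.5446,.0503]);yaw=np.radians(25.8)
gripper_to(0.0)
for k in range(4):
    a=yaw+k*np.pi/2; p=c+.069*np.array([np.cos(a),np.sin(a)])
    for f in(0,np.pi):
        x=np.array([np.cos(a+f),np.sin(a+f),0]);z=np.array([0,0,-1.]);R=np.c_[x,np.cross(z,x),z]
        print(k,f>0,np.round(p,3),None if (q:=ik([*p,.19],R)) is None else np.round(q,0))
print(observe()["grip_width"],observe()["time_s"])
E
```

```text
[[0.5824 0.0404 0.1309]
 [0.5605 0.0833 0.1274]
 [0.5325 0.0159 0.1324]] [0.54651279 0.04961901 0.12988704]
0 False [0.607 0.08 ] [ 0. 32. 78. -0. 70. 65.]
0 True [0.607 0.08 ] [   0.   32.   78.   -0.   70. -115.]
1 False [0.515 0.112] [  4.  23.  93.  -0.  64. -22.]
1 True [0.515 0.112] [  4.  23.  93.  -0.  64. 158.]
2 False [0.482 0.02 ] [  -7.   19.   99.   -0.   62. -122.]
2 True [0.482 0.02 ] [-7. 19. 99. -0. 62. 58.]
3 False [ 0.575 -0.012] [ -9.  28.  85.  -0.  67. 145.]
3 True [ 0.575 -0.012] [ -9.  28.  85.  -0.  67. -35.]
0.00011401117907992594 1.2667
```

Flip-top height comes out at 0.127–0.132 m, against the stated 0.127, and the centre is (0.546, 0.050). Next, the first press on one section.

```bash
cat >> h.py <<'E'
C=np.array([.5453,.0502]);YAW=np.radians(25.8)
FL={0:0,1:0,2:np.pi,3:np.pi}
def press(k,r=.070,zstop=.112,thr=18):
    a=YAW+k*np.pi/2; p=C+r*np.array([np.cos(a),np.sin(a)])
    x=np.array([np.cos(a+FL[k]),np.sin(a+FL[k]),0]);z=np.array([0,0,-1.]);R=np.c_[x,np.cross(z,x),z]
    reach([*p,.185+0],R); pause(.2); f0=np.array(observe()["wrist_force"])
    hit=move_straight([*p,.152+tip_reach-.022],feed=.1,threshold=8)
    z1=observe()["ee_pos"][2]-tip_reach
    if hit: print("EARLY contact",z1)
    hit=move_straight([*p,zstop+tip_reach],feed=.02,threshold=thr)
    o=observe();print(k,"hit",hit,"tip z",round(o["ee_pos"][2]-tip_reach,4),"dF",np.round(np.array(o["wrist_force"])-f0,1))
    move_straight([*p,.185],feed=.1)
    o=observe();print("t",round(o["time_s"],2),"F",np.round(np.array(o["wrist_force"])-f0,1))
E
python3 - <<'E'
from h import *
press(1)
t=camera("top");s=camera("scene");cv2.imwrite("pics/s1.png",cv2.resize(s["color"][150:300,220:380,::-1],None,fx=4,fy=4,interpolation=cv2.INTER_CUBIC))
E
```

```text
1 hit True tip z 0.118 dF [-2.   0.7  7.4]
t 4.92 F [-0.2  0.7 -0.8]
```

View pics/s1.png

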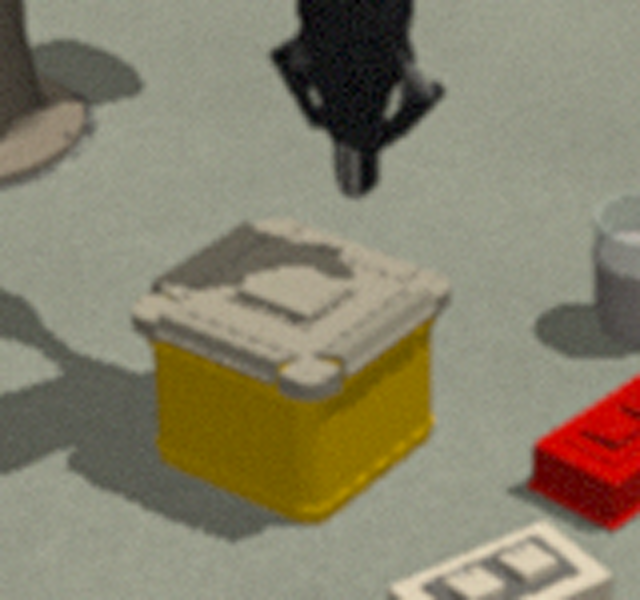

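The picture shows the canister in place, and the +y section, edge (290,225)–(440,280), now lies level. The press stopped at tip z = 0.118, which is lid level. On to the other three.

```bash
python3 - <<'E'
from h import *
press(0,thr=22);press(3,thr=22);press(2,thr=22)
o=observe();move_straight([o["ee_pos"][0],o["ee_pos"][1],.25],feed=.2)
reach([.25,.42,.28],o["eef_rot"])
t=camera("top");s=camera("scene")
a=cv2.resize(s["color"][195:285,240:345,::-1],None,fx=3.8,fy=3.8,interpolation=cv2.INTER_CUBIC);b=cv2.resize(t["color"][225:325,285:390,::-1],None,fx=3.8,fy=3.8,interpolation=cv2.INTER_CUBIC)
oo=np.zeros((400,800,3),np.uint8);oo[:a.shape[0],:399]=a[:400,:399];oo[:380,400:799]=b[:380,:399]
cv2.imwrite("pics/after.png",oo);cv2.imwrite("pics/top2.png",t["color"][:,:,::-1]);print(observe()["time_s"])
E
```

```text
0 hit True tip z 0.118 dF [-1.4  0.2  6.2]
t 8.34 F [-0.3 -0.8 -0.2]
3 hit True tip z 0.118 dF [-2.8 -2.   8.5]
t 11.83 F [-0.8 -1.8  1.4]
2 hit True tip z 0.1179 dF [-2.4  1.3 10.6]
t 15.22 F [-0.6  1.5  0.6]
17.4833
```

View pics/after.png

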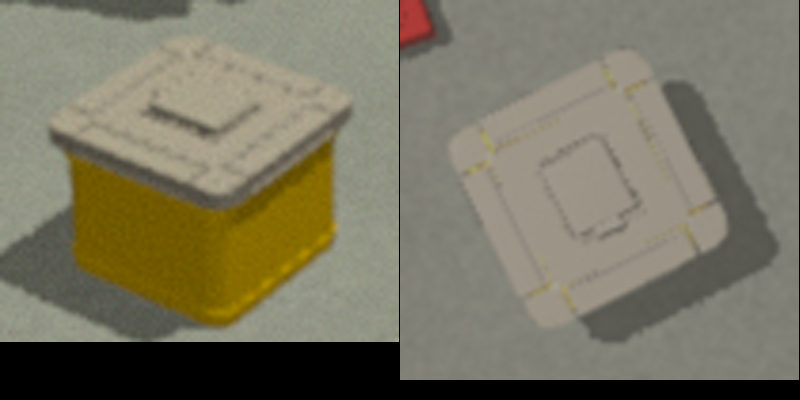

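View pics/top2.png

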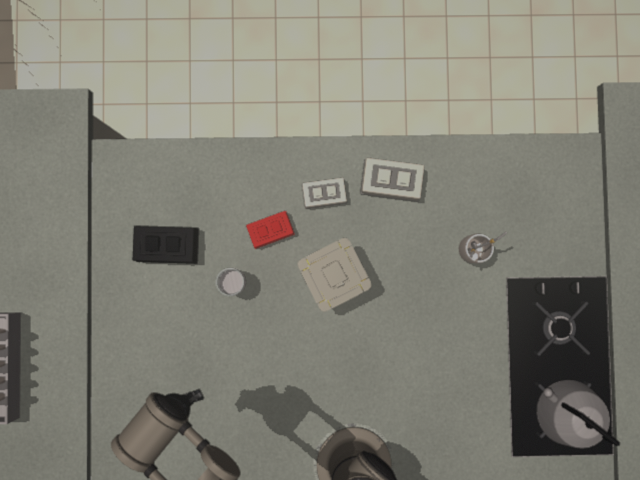

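The crops show all four sections flush: shading is uniform, and the skirt line in the scene view is now continuous. The canister has not moved (lid centre still about (335,274)), the flip top is shut, and the cup (232,282), pot (479,249) and panel (325,192) are where they were. I'm handing in.

```bash
python3 - <<'E'
from rig import *
print(sign_off())
E
```

```text
the job is handed in; nothing more can be done
None
```

I pressed each of the four rim sections down once with the closed fingertips, 70 mm from the canister's axis. I then moved the arm clear and handed the job in at about 17.5 s.

- **Presses:** every press stopped on the rigid lid at a tip height of 0.118 m, which is lid level. The force readings afterwards were 6–11 N. That is below the 18–22 N stop thresholds, probably because they were read after the stop.
- **Last pictures:** both views show all four sections flush and the flip top shut. The canister, mate cup, pot and switch panel are at the same pixels as at the start, to about 1 px (3 mm).
- **Disagreement:** triangulating the flip-top height from the two views gave 0.127–0.132 m, against 0.127 m in the description. That is within my picking error at this resolution.

`sign_off()` gave no verdict, and I had no direct reading of the rim joints. That the sections snapped shut rests on the contact height and the pictures.

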